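Swing the paddle-well lid shut on the dumpling board

TASK

The filling paddles are back in their well in the wooden dumpling board. Swing the red lid round on its brass pin by pushing it near its free end, until it lies over the well and drops fully into its recess, flat and level. Push gently, without ramming it against the fence, keep the lid on its pin, leave the steamer, the dish and the orange scraper where they are, and let go at the end.

Things in the scene. Friction and masses are not known exactly. Their poses are not given: they have to be found in the camera images.
- board: Brown wooden dumpling board, fixed to the table; origin at table height, z up. In its frame it spans x -125 to 135 mm, y -140 to 140 mm; its deck is 30 mm above the table. The lid's recess runs along its +x side, which faces away from the robot or, turned by up to 1.3 rad, to the left or right.
- recess (a point): Centre of the lid's recess, at ledge height (24 mm above the table, 6 mm below the deck), at x 85, y -11 mm of the board; axes as the board. The recess is 69 mm wide (x), 210 mm long (y); inside its ledge lies the open well with two bamboo paddles, 16 mm deep. A fence, 15.5 mm thick, top 12 mm above the deck, along its +x wall stops the lid from swinging past.
- pin (a point): The fixed upright brass pin, 10 mm in diameter, on which the lid turns; this point is on its axis at deck height (30 mm above the table), at x 85, y -95 mm in the board's frame. The pin ends 22 mm above the deck.
- lid: Red lacquered wooden lid, loose, 200 x 60 x 16 mm, about 0.15 kg. Origin at its underside on the axis of its hole (14 mm wide, 2 mm play around the pin); x along its length to the free end, z up. It reaches 184 mm from the origin to the free end, 16 mm the other way, 30 mm to each side. It starts flat on the deck, swung open 0.6 to 1.05 rad from the recess towards the board's -x side.
- lid_tip (a point): Centre of the lid's free end face, 8 mm above its underside, 184 mm from the hole's axis; axes as lid. Shut, the lid points along the board's +y and this point is 32 mm above the table, the lid's top 10 mm above the deck. Play in the recess: 4.5 mm each side, 5 mm each end. Nearly shut, the lid may first tip a few mm into the recess along the fence.
- lid_hole (a point): Centre of the lid's hole, half-way up its thickness (8 mm above its underside); axes as lid. The lid slides under a push of about 2 N or less; pressing it with more than 35 N chips the lacquer.
- steamer: Round bamboo steamer basket with its lid on, 204 mm in diameter, 115 mm tall with its loop, loose, to the left of the board; origin at the centre of its underside. To be left alone.
- dish: Small white ceramic dish, 100 mm in diameter, 28 mm tall, loose, right of the board; origin at the centre of its underside. To be left alone.
- scraper: Orange silicone scraper lying flat, 190 x 58 x 12 mm, loose, right of the board; x axis from its handle to its blade, origin on its underside, 80 mm from the blade's edge. To be left alone.

How it is judged:
By the outcome, as a careful person would: the job done as asked, in the order asked, and still so for the second after the job is handed in, with the robot touching nothing.
It also fails if it takes over 35 s, if anything falls off the work surface, if the arm or the gripper's body presses on something with over 40 N, if the wrist force passes 120 N, or if a joint passes its speed limit or range.

ROBOT

A 6-joint arm with a two-finger parallel gripper is mounted at the origin on the work surface. World frame = base frame: x ahead of the robot, y to its left, z up, the work surface at z = 0. Lengths are in m, angles in degrees, forces in N, time in s.
With the tool pointing down it reaches from about 0.35 to 0.875 m from the base axis. Payload 4.2 kg.
Tool frame: the origin (TCP) lies between the finger pads; the fingertips stand 11 mm ahead of it and the grasp point (between the pads) lies 8 mm behind it; z points along the fingers, y is the direction in which the jaws open and shut (so a half turn about z gives the same grasp; the last joint's range is limited). The gripper opens to 87 mm and grips with 3 to 60 N. Pads are 19 mm wide; open, the fingers measure 117 mm over their backs; the gripper's body (75 mm by 190 mm) begins 51 mm behind the grasp point.
Start: joints at [-55.485, 22.042, 0.453, 0, -68.411, -14.817], TCP at [0.211, -0.588, 0.234] pointing down, gripper open.
Joint ranges: [-179.83, 179.83], [-69.29, 118.12], [-61.27, 80.66], [-181.25, 117.63], [-171.15, -9.14], [-177.46, 177.46]. Speed limits (degrees/s): [159.86, 159.86, 180, 180, 180, 180].

INTERFACE

Orientations are given as a 3x3 rotation matrix whose columns are the frame's x, y, z axes.
In Python, from station import sense, capture, get_calibration, finish_job, search_frame, cut_out gives the robot as it stands.
- The arm moves only by the tool arm_command, never from a script. Its argument "rows" is a list of rows, each an object with "fingers": the opening in per cent of the stroke, from 0 (shut) to 100 (fully open); "travel": the shift along the tool's x, y, z in cm, a list of three; "roll": the turn about the tool's z in degrees. A call has 1 to 10 rows; each row is the pose to reach, as a shift and turn from the pose commanded when the call began, along the tool's axes at that moment; what a row does not reach only later rows make up. A row lasts 1/10 s, in which the tool goes at most 50 mm and 8.59 degrees, less where a joint would pass 70% of its speed; a pose out of reach is approached as far as the arm can. A call with a gripper value outside its range is refused whole. The fingers move at their own pace and stop on an object; the grip force is fixed at half the most. Time passes only in rows, so rows that repeat a pose let the fingers close. It gives the time, the measured TCP pose, the force and the opening at its end, in the units of the state.
- sense(): the state, without advancing time (a new reading comes with each control period).
- capture(name): name is "side" or "top" or "wrist"; returns (picture, depth): 480x640x3 uint8, red, green, blue; 480x640 float32, m along the optical axis (not along the pixel's ray), 0 where there is no reading.
- get_calibration(name): a dict with "fov_y" (degrees; the focal length in pixels is half the picture's height over the tangent of half this angle, whatever the lens; pixels are square), "cx", "cy" (the principal point, pixels), "origin" and "attitude" of the camera in the world; the wrist camera has in their place "mount" (4x4, takes a point from camera to tool coordinates, whose origin is the TCP and whose axes are the flange's). Camera axes: x right, y down, z forward; pixel columns grow to the right and rows downward; lengths in m; the calibration is good to about 2 mm. A picture is of the moment at which its call begins: read the wrist's pose just before it. get_calibration takes no time and is no camera call.
- finish_job(): hands the job in, once; it reports no verdict.
Trained networks look in the newest picture that a camera, given by its name, has taken for a name from the list of things; names that differ only in an ending like _2 or _b are one class to them, and where a whole thing is asked for, a point or a joint stands for the part that bears it (a point fixed in the world has none). Each returns a list of dicts, best first, with "p" (0 to 1); they miss things now and then, are a little off and sometimes report something else, mostly with a low value. They report only what shows in the picture. A call takes as long as a camera call.
- search_frame(camera, label): "position" ([x, y, z] in m, in world coordinates, good to about 4 mm: the middle of the surface that is visible of it).
- cut_out(camera, label): "mask" (480x640 bool, what is visible of it).
The state is a dict: "time_s": time; "joints": joint angles; "joint_velocities": joint speeds; "effort": joint torques, N m; "tcp_pos": TCP position; "ee_rot": TCP orientation; "wrist_force": force on the tool from outside, world axes, zero at the start; "moment": the same for the moment, N m; "gripper_width": opening from 0.0 (shut) to 1.0 (fully open).
Only numpy, scipy, OpenCV 4.12 (cv2) and the standard library are available. Lean on these libraries where they do the work, as an engineer would, in place of code of your own. Each camera call takes 0.05 s, during which the arm holds its last target. There are 200 camera calls.

## Working session

There is one attempt and no reset: what is moved stays moved. The work goes in short steps, Python scripts to look and compute and a tool call to move; the robot and the scene stay as the last step left them, time stands still between calls to the robot, and variables do not carry over. Pictures are saved under pics/ and viewed, about 8 in all and at most 12, crops included, and the job is handed in when it is done.

Besides the shell and the picture viewer there is one more tool, called after "Call:" as a command line: name --argument value ..., lists and objects as JSON in quotes. arm_command: Moves the arm, as the interface text tells. Its arguments: {"type":"object","properties":{"rows":{"type":"array","items":{"type":"object","properties":{"fingers":{"type":"number"},"travel":{"type":"array","items":{"type":"number"}},"roll":{"type":"number"}}}}},"required":["rows"]}

```bash
mkdir -p pics; cat > h.py <<'E'
import numpy as np, cv2
from station import *
def K(c):
    k=get_calibration(c); f=240/np.tan(np.radians(k['fov_y'])/2); return k,f
def world(c,depth,uv):
    k,f=K(c); uv=np.atleast_2d(uv).astype(int); z=depth[uv[:,1],uv[:,0]]
    p=np.c_[(uv[:,0]-k['cx'])/f*z,(uv[:,1]-k['cy'])/f*z,z]
    return p@np.array(k['attitude']).T+np.array(k['origin'])
def save(n,im): cv2.imwrite('pics/'+n,cv2.cvtColor(im,cv2.COLOR_RGB2BGR))
E
python3 - <<'E'
from h import *
print(get_calibration('top'))
im,d=capture('top'); save('top1.png',im)
for l in ['lid','lid_tip','lid_hole','pin','recess','board','steamer','dish','scraper']:
    print(l,[(np.round(r['position'],3),round(r['p'],2)) for r in search_frame('top',l)[:2]])
r=cut_out('top','lid')[0]; m=r['mask']; v,u=np.nonzero(m&(d>0)); P=world('top',d,np.c_[u,v])
P=P[np.abs(P[:,2]-np.median(P[:,2]))<.006]
print(r['p'],np.median(P[:,2]),cv2.minAreaRect((P[:,:2]*1000).astype(np.float32)))
s=sense();print(s['time_s'],s['ee_rot'],s['tcp_pos'],s['gripper_width'])
E
```

```text
{'fov_y': 52.064652776235334, 'cx': 311.3681174845126, 'cy': 234.9753784679884, 'origin': array([0.3161306 , 0.01042295, 1.54602708]), 'attitude': array([[ 0.0050626 , -0.99407009,  0.10862332],
       [-0.9997042 , -0.00244717,  0.02419775],
       [-0.02378844, -0.1087137 , -0.99378843]])}
lid [(array([ 0.588, -0.032,  0.049]), 0.62)]
lid_tip [(array([ 0.595, -0.03 ,  0.046]), 0.6)]
lid_hole [(array([ 0.59 , -0.032,  0.042]), 0.6)]
pin [(array([ 0.54 , -0.031,  0.033]), 0.84)]
recess [(array([ 0.537, -0.025,  0.028]), 0.65)]
board [(array([ 0.532, -0.029,  0.032]), 0.95), (array([ 0.594, -0.03 ,  0.044]), 0.6)]
steamer [(array([0.525, 0.482, 0.09 ]), 0.69), (array([ 0.539, -0.028,  0.033]), 0.42)]
dish [(array([ 0.282, -0.404,  0.014]), 0.6), (array([ 0.533, -0.028,  0.027]), 0.54)]
scraper [(array([ 0.414, -0.442,  0.009]), 0.98), (array([ 0.534, -0.031,  0.032]), 0.72)]
0.93 0.04663804473998168 ((595.643798828125, -32.078651428222656), (201.0094757080078, 60.26300048828125), 28.34491539001465)
0.55 [[-9.41493041e-01 -3.37032422e-01 -2.07184570e-06]
 [-3.37032421e-01  9.41493040e-01  5.75023935e-05]
 [-1.74295426e-05  5.48363825e-05 -9.99999998e-01]] [ 0.21068503 -0.58838198  0.23353274] 1.0012066229137864
```

View pics/top1.png

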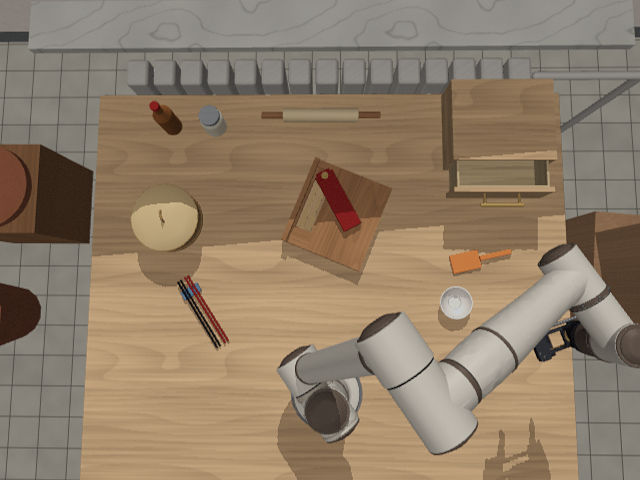

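The top view shows the lid from (320,172) at the pin to (352,228) at the free end. The recess runs from the pin down-left to about (302,228), so its +x side faces left. Next I'll get the board yaw and plan the path.

```bash
python3 - <<'E'
from h import *
im,d=capture('top')
r=cut_out('top','board')[0]; v,u=np.nonzero(r['mask']&(d>0)); P=world('top',d,np.c_[u,v])
print(r['p'],np.median(P[:,2]))
Q=P[(P[:,2]>.022)&(P[:,2]<.05)]
print(cv2.minAreaRect((Q[:,:2]*1000).astype(np.float32)), len(P),len(Q))
for dst in [Q]:
    (cx,cy),(w,h),a=cv2.minAreaRect((dst[:,:2]*1000).astype(np.float32))
    for yaw in (a-90,a,a+90,a+180):
        if abs(np.radians(yaw))<1.4:
            t=np.radians(yaw);R=np.array([[np.cos(t),-np.sin(t)],[np.sin(t),np.cos(t)]])
            o=np.array([cx,cy])-R@[5,0]; print(yaw,'org',o,'pin',o+R@[85,-95],'recess',o+R@[85,-11],'w,h',w,h)
img,ds=capture('side');save('side1.png',img)
c=im[140:290,260:410];save('crop1.png',cv2.resize(c,(600,600),interpolation=cv2.INTER_CUBIC))
E
```

```text
0.79 0.030056155240982818
((552.0479125976562, -30.874740600585938), (260.58551025390625, 281.8682556152344), 67.83407592773438) 6347 5397
-22.165924072265625 org [547.41743691 -28.98829025] pin [ 590.29296687 -149.03698425] recess [621.98533278 -71.24499274] w,h 260.58551025390625 281.8682556152344
67.83407592773438 org [550.16146225 -35.50521629] pin [670.21015625   7.37031367] recess [592.41816474  39.06267958] w,h 260.58551025390625 281.8682556152344
```

View pics/crop1.png

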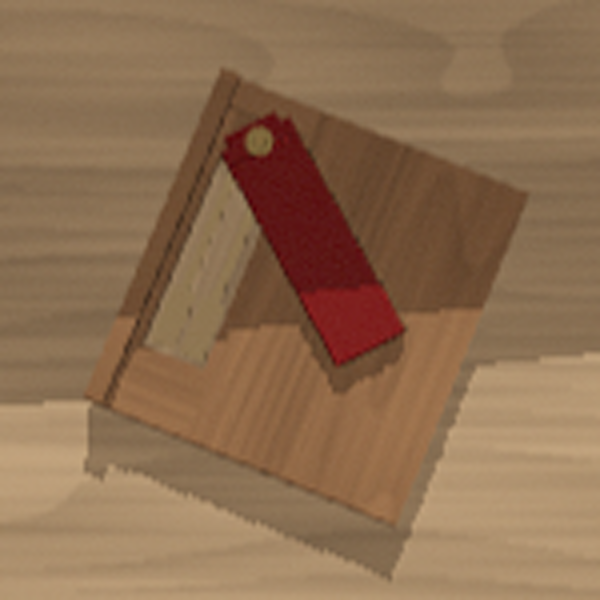

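View pics/side1.png

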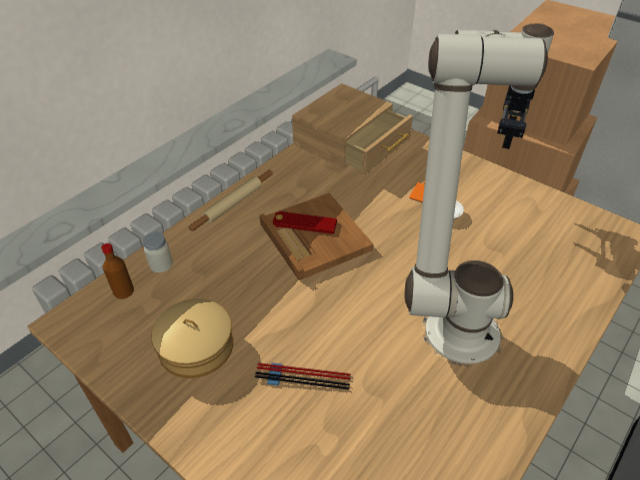

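Call:
arm_command --rows '[{"fingers":0,"travel":[-4.85,3.18,0],"roll":-1},{"fingers":0,"travel":[-9.7,6.36,0],"roll":-2},{"fingers":0,"travel":[-14.5,9.5,0],"roll":-3},{"fingers":0,"travel":[-19,12.5,0],"roll":-4},{"fingers":0,"travel":[-23,15.1,0],"roll":-5},{"fingers":0,"travel":[-27,17.7,0],"roll":-6},{"fingers":0,"travel":[-31,20.3,0],"roll":-7},{"fingers":0,"travel":[-35,23,0],"roll":-8},{"fingers":0,"travel":[-39,25.6,0],"roll":-8.6},{"fingers":0,"travel":[-43,28.2,0],"roll":-8.6}]'

```text
time_s: 1.7
tcp_pos: [0.5128, -0.1874, 0.234]
ee_rot: [[-0.88, -0.475, 0.001], [-0.475, 0.88, -0.0], [-0.001, -0.001, -1.0]]
wrist_force: [0.6, -0.9, -0.4]
gripper_width: 0.172
```

```bash
cat >> h.py <<'E'
PIN=np.array([670,7.6]); BY=157.8
def tgt(phi,gap,z,r=160,half=45):
    t=np.radians(phi); u=np.array([np.cos(t),np.sin(t)]); n=np.array([-u[1],u[0]])
    return np.r_[PIN+r*u+(half+gap)*n,z]
def plan(targets,cmd=None):  # (phi,gap,z[mm]) -> rows
    s=sense(); R=np.array(s['ee_rot']); p=np.array(s['tcp_pos'])*1000
    a=np.degrees(np.arctan2(R[1,0],R[0,0]))%360
    for phi,g,z in targets:
        print(phi,g,z,'travel',np.round(R.T@(tgt(phi,g,z)-p)/10,2),'roll',round(a-phi,1))
    print(round(s['time_s'],2),'p',np.round(p,1),'ang',round(a,1),'F',np.round(s['wrist_force'],1),'w',round(s['gripper_width'],2))
E
python3 - <<'E'
from h import *
plan([(208.3,20,234),(208.3,20,60),(208.3,20,48)])
E
```

```text
208.3 20 234 travel [-7.09  3.22  0.01] roll 0.0
208.3 20 60 travel [-7.07  3.23 17.41] roll 0.0
208.3 20 48 travel [-7.07  3.23 18.61] roll 0.0
1.7 p [ 512.8 -187.4  234. ] ang 208.3 F [ 0.6 -0.9 -0.4] w 0.17
```

Call:
arm_command --rows '[{"fingers":0,"travel":[-3,1.4,1],"roll":0},{"fingers":0,"travel":[-6,2.75,3],"roll":0},{"fingers":0,"travel":[-6,2.75,7],"roll":0},{"fingers":0,"travel":[-6,2.75,11],"roll":0},{"fingers":0,"travel":[-6,2.75,14.5],"roll":0},{"fingers":0,"travel":[-6,2.75,16],"roll":0},{"fingers":0,"travel":[-6,2.75,17],"roll":0},{"fingers":0,"travel":[-6,2.75,17.4],"roll":0},{"fingers":0,"travel":[-6,2.75,17.4],"roll":0},{"fingers":0,"travel":[-6,2.75,17.4],"roll":0}]'

```text
time_s: 2.7
tcp_pos: [0.5526, -0.1367, 0.0607]
ee_rot: [[-0.88, -0.474, 0.002], [-0.474, 0.88, -0.0], [-0.002, -0.001, -1.0]]
wrist_force: [0.2, -0.3, 0.1]
gripper_width: 0.007
```

```bash
python3 - <<'E'
from h import *
plan([(208.3,20,48)]+[(208.3,g,48) for g in (10,0,-5)]+[(205,0,48)])
k=get_calibration('wrist')
im,d=capture('wrist');save('w1.png',im)
E
```

```text
208.3 20 48 travel [-1.18  0.64  1.27] roll 0.0
208.3 10 48 travel [-1.18  1.64  1.27] roll 0.0
208.3 0 48 travel [-1.18  2.64  1.27] roll 0.0
208.3 -5 48 travel [-1.18  3.14  1.27] roll 0.0
205 0 48 travel [-0.95  3.57  1.27] roll 3.3
2.7 p [ 552.6 -136.7   60.7] ang 208.3 F [ 0.2 -0.3  0.1] w 0.01
```

View pics/w1.png

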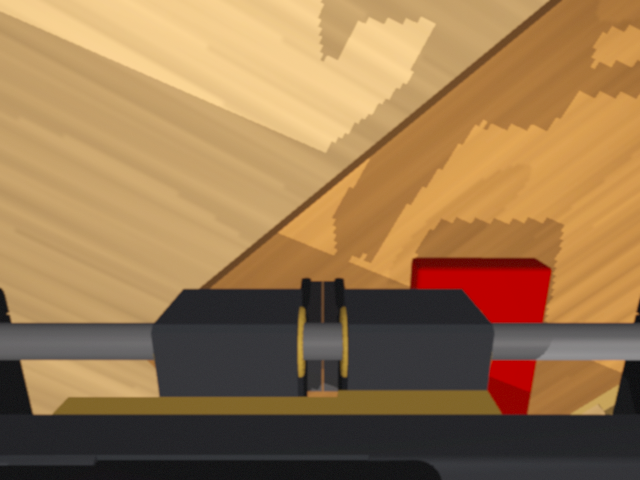

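Call:
arm_command --rows '[{"fingers":0,"travel":[-0.6,0.3,0.6],"roll":0},{"fingers":0,"travel":[-1.2,0.6,1.3],"roll":0},{"fingers":0,"travel":[-1.2,1.0,1.3],"roll":0},{"fingers":0,"travel":[-1.2,1.6,1.3],"roll":0},{"fingers":0,"travel":[-1.2,2.1,1.3],"roll":0},{"fingers":0,"travel":[-1.2,2.5,1.3],"roll":0},{"fingers":0,"travel":[-1.2,2.9,1.3],"roll":0},{"fingers":0,"travel":[-1.2,3.2,1.3],"roll":0}]'

```text
time_s: 3.55
tcp_pos: [0.5469, -0.1025, 0.0468]
ee_rot: [[-0.88, -0.474, 0.0], [-0.474, 0.88, 0.0], [-0.0, -0.0, -1.0]]
wrist_force: [-0.1, 1.0, 0.3]
gripper_width: 0.001
```

```bash
python3 - <<'E'
from h import *
plan([(208.3,0,48)])
im,d=capture('top');save('c2.png',cv2.resize(im[140:290,260:410],(600,600),interpolation=cv2.INTER_CUBIC))
im,d=capture('wrist');save('w2.png',im)
E
```

```text
208.3 0 48 travel [-0.06 -0.65 -0.12] roll 0.0
3.55 p [ 546.9 -102.5   46.8] ang 208.3 F [-0.1  1.   0.3] w 0.0
```

View pics/w2.png

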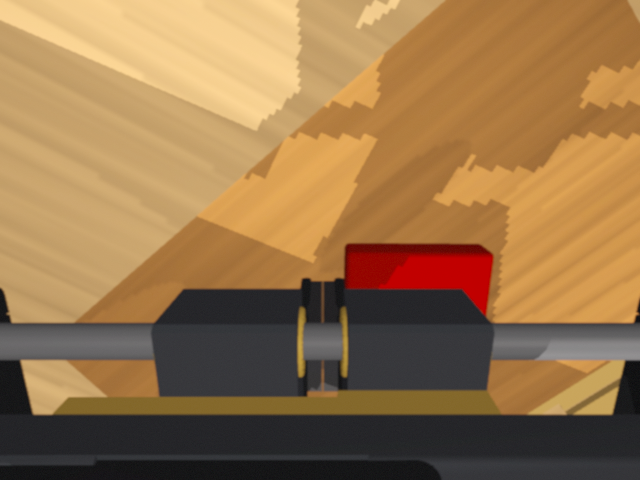

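In w2 the lid's near edge sits at column 345, against the fingertip, so they are in contact. The fingertip half-width is about 8.7 mm. I'll push along the arc.

Call:
arm_command --rows '[{"fingers":0,"travel":[0.06,0.28,0],"roll":1},{"fingers":0,"travel":[0.18,0.84,0],"roll":3},{"fingers":0,"travel":[0.27,1.41,0],"roll":5},{"fingers":0,"travel":[0.35,1.98,0],"roll":7},{"fingers":0,"travel":[0.41,2.55,0],"roll":9},{"fingers":0,"travel":[0.44,3.12,0],"roll":11},{"fingers":0,"travel":[0.46,3.7,0],"roll":13},{"fingers":0,"travel":[0.46,4.27,0],"roll":15}]'

```text
time_s: 4.45
tcp_pos: [0.5228, -0.0674, 0.0467]
ee_rot: [[-0.974, -0.228, 0.0], [-0.228, 0.974, -0.0], [-0.0, -0.0, -1.0]]
wrist_force: [-1.0, 0.0, 0.8]
gripper_width: 0.004
```

Call:
arm_command --rows '[{"fingers":0,"travel":[0.06,0.28,0],"roll":1},{"fingers":0,"travel":[0.18,0.84,0],"roll":3},{"fingers":0,"travel":[0.27,1.41,0],"roll":5},{"fingers":0,"travel":[0.35,1.98,0],"roll":7},{"fingers":0,"travel":[0.41,2.55,0],"roll":9},{"fingers":0,"travel":[0.44,3.12,0],"roll":11},{"fingers":0,"travel":[0.46,3.7,0],"roll":13},{"fingers":0,"travel":[0.46,4.27,0],"roll":15}]'

```text
time_s: 5.25
tcp_pos: [0.5084, -0.0269, 0.0467]
ee_rot: [[-0.999, 0.032, 0.0], [0.032, 0.999, -0.0], [-0.0, -0.0, -1.0]]
wrist_force: [0.2, -1.6, 0.7]
gripper_width: 0.008
```

```bash
cat >> h.py <<'E'
def lid():
    im,d=capture('top'); r=cut_out('top','lid')
    if not r: print('no lid'); return im
    v,u=np.nonzero(r[0]['mask']&(d>0)); P=world('top',d,np.c_[u,v]); z=np.median(P[:,2])
    P=P[np.abs(P[:,2]-z)<.01]
    A=np.c_[P[:,:2]-P[:,:2].mean(0),np.ones(len(P))]; c=np.linalg.lstsq(A,P[:,2],rcond=None)[0]
    print('lid z',round(z,4),'slope',np.round(c[:2],3),cv2.minAreaRect((P[:,:2]*1000).astype(np.float32)),len(P)); return im
E
python3 - <<'E'
from h import *
im=lid();save('c3.png',cv2.resize(im[140:290,260:410],(600,600),interpolation=cv2.INTER_CUBIC))
plan([(175,-6.3,47)])
E
```

```text
lid z 0.0471 slope [0.009 0.002] ((640.516357421875, 6.920900344848633), (59.0371208190918, 92.82166290283203), 89.67688751220703) 482
175 -6.3 47 travel [ 0.14  0.95 -0.04] roll 3.3
5.35 p [508.4 -26.6  46.6] ang 178.3 F [-0.3  0.3 -0.5] w 0.01
```

View pics/c3.png

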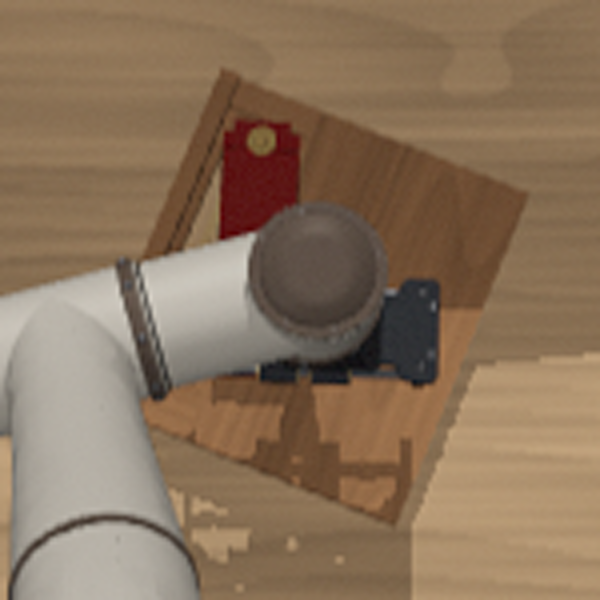

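The lid is following, at about 178° with 158° as the goal. I'll go slower now.

Call:
arm_command --rows '[{"fingers":0,"travel":[0.06,0.28,0],"roll":1},{"fingers":0,"travel":[0.15,0.7,0],"roll":2.5},{"fingers":0,"travel":[0.23,1.12,0],"roll":4},{"fingers":0,"travel":[0.3,1.55,0],"roll":5.5},{"fingers":0,"travel":[0.35,1.98,0],"roll":7},{"fingers":0,"travel":[0.4,2.41,0],"roll":8.5},{"fingers":0,"travel":[0.43,2.84,0],"roll":10},{"fingers":0,"travel":[0.45,3.27,0],"roll":11.5},{"fingers":0,"travel":[0.46,3.7,0],"roll":13}]'

```text
time_s: 6.25
tcp_pos: [0.5046, 0.0102, 0.0464]
ee_rot: [[-0.967, 0.256, -0.001], [0.256, 0.967, -0.0], [0.001, -0.0, -1.0]]
wrist_force: [0.3, 0.0, -0.5]
gripper_width: 0.005
```

```bash
python3 - <<'E'
from h import *
im=lid()
plan([(163,-6.3,47),(158,-6.3,47)])
E
```

```text
lid z 0.0434 slope [-0.042 -0.097] ((643.7225952148438, 13.520050048828125), (58.623695373535156, 81.72937774658203), 76.05828857421875) 388
163 -6.3 47 travel [ 0.11  0.68 -0.05] roll 2.3
158 -6.3 47 travel [ 0.33  2.1  -0.05] roll 7.3
6.35 p [505.   10.5  46.5] ang 165.3 F [ 0.3 -0.3 -0.4] w 0.01
```

Call:
arm_command --rows '[{"fingers":0,"travel":[0.03,0.14,0],"roll":0.5},{"fingers":0,"travel":[0.07,0.35,0],"roll":1.2},{"fingers":0,"travel":[0.12,0.56,0],"roll":2},{"fingers":0,"travel":[0.16,0.77,0],"roll":2.8},{"fingers":0,"travel":[0.2,0.98,0],"roll":3.5},{"fingers":0,"travel":[0.24,1.19,0],"roll":4.2}]'

```text
time_s: 6.95
tcp_pos: [0.5057, 0.0226, 0.0466]
ee_rot: [[-0.946, 0.325, 0.0], [0.325, 0.946, 0.0], [-0.0, 0.0, -1.0]]
wrist_force: [-0.5, -0.4, -1.1]
gripper_width: 0.005
```

```bash
python3 - <<'E'
from h import *
im=lid()
plan([(160,-6.3,47),(158,-6.3,47),(157,-6.3,47)])
E
```

```text
lid z 0.0436 slope [-0.045 -0.083] ((643.07080078125, 16.178424835205078), (61.37696838378906, 84.69457244873047), 71.61002349853516) 412
160 -6.3 47 travel [ 0.05  0.33 -0.04] roll 1.1
158 -6.3 47 travel [ 0.16  0.89 -0.04] roll 3.1
157 -6.3 47 travel [ 0.21  1.17 -0.04] roll 4.1
7.05 p [505.8  22.7  46.6] ang 161.1 F [-0.2 -1.   0.6] w 0.01
```

Call:
arm_command --rows '[{"fingers":0,"travel":[0.03,0.15,0],"roll":0.5},{"fingers":0,"travel":[0.06,0.3,0],"roll":1},{"fingers":0,"travel":[0.09,0.45,0],"roll":1.5},{"fingers":0,"travel":[0.11,0.58,0],"roll":2},{"fingers":0,"travel":[0.13,0.7,0],"roll":2.5},{"fingers":0,"travel":[0.13,0.7,0],"roll":2.5}]'

```text
time_s: 7.65
tcp_pos: [0.5067, 0.0296, 0.0465]
ee_rot: [[-0.931, 0.365, -0.0], [0.365, 0.931, 0.0], [0.0, -0.0, -1.0]]
wrist_force: [-0.6, 0.6, 0.3]
gripper_width: 0.006
```

```bash
python3 - <<'E'
from h import *
im=lid()
plan([(158,-6.3,47),(157,-6.3,47)])
im,d=capture('wrist');save('w4.png',im)
E
```

```text
lid z 0.0407 slope [0.006 0.019] ((647.3941040039062, 15.355709075927734), (60.129356384277344, 77.17005157470703), 68.68877410888672) 399
158 -6.3 47 travel [ 0.04  0.22 -0.04] roll 0.6
157 -6.3 47 travel [ 0.1   0.5  -0.04] roll 1.6
7.75 p [506.7  29.5  46.6] ang 158.6 F [ 0.3  0.1 -0.6] w 0.01
```

View pics/w4.png

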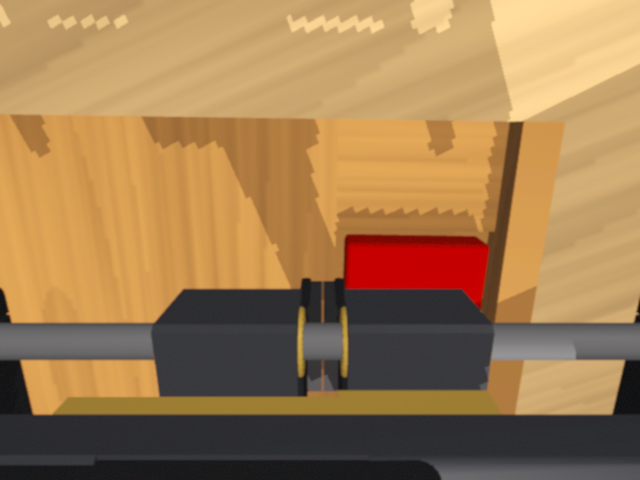

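Lid top is now at 0.041 m (0.040 expected) and level, so it has dropped in. In w4 it lies between the fingertip (column 345) and the fence (about column 500). I'll back off and look.

Call:
arm_command --rows '[{"fingers":0,"travel":[0,-0.4,0],"roll":0},{"fingers":0,"travel":[0,-1.2,0],"roll":0},{"fingers":0,"travel":[0,-2,-1],"roll":0},{"fingers":0,"travel":[0,-3,-4],"roll":0},{"fingers":0,"travel":[0,-5,-8],"roll":0},{"fingers":0,"travel":[0,-8,-11],"roll":0},{"fingers":0,"travel":[0,-12,-13],"roll":0},{"fingers":0,"travel":[0,-16,-14],"roll":0},{"fingers":0,"travel":[0,-20,-15],"roll":0},{"fingers":0,"travel":[0,-23,-15],"roll":0}]'

```text
time_s: 8.8
tcp_pos: [0.422, -0.187, 0.199]
ee_rot: [[-0.931, 0.366, 0.004], [0.366, 0.931, -0.001], [-0.004, 0.001, -1.0]]
wrist_force: [0.4, -0.0, -0.4]
gripper_width: 0.003
```

Call:
arm_command --rows '[{"fingers":0,"travel":[0,-4,0],"roll":0},{"fingers":0,"travel":[0,-8,0],"roll":0},{"fingers":0,"travel":[0,-10,0],"roll":0},{"fingers":0,"travel":[0,-10,0],"roll":0}]'

```text
time_s: 9.2
tcp_pos: [0.3846, -0.2798, 0.1971]
ee_rot: [[-0.929, 0.369, 0.0], [0.369, 0.929, -0.0], [-0.0, -0.0, -1.0]]
wrist_force: [0.3, 0.2, -0.7]
gripper_width: 0.007
```

```bash
python3 - <<'E'
from h import *
im=lid();save('c5.png',cv2.resize(im[140:290,260:410],(600,600),interpolation=cv2.INTER_CUBIC))
for l in ['steamer','dish','scraper','lid']:
    print(l,[(np.round(r['position'],3),round(r['p'],2)) for r in search_frame('top',l)[:2]])
plan([])
E
```

```text
lid z 0.0405 slope [-0.002 -0.002] ((590.4876708984375, 39.443580627441406), (62.0552978515625, 201.91732788085938), 67.84321594238281) 1209
steamer [(array([0.527, 0.482, 0.09 ]), 0.76)]
dish [(array([ 0.28 , -0.398,  0.02 ]), 0.56)]
scraper [(array([ 0.426, -0.534,  0.011]), 0.63)]
lid [(array([0.581, 0.04 , 0.039]), 0.74)]
9.5 p [ 386.5 -277.1  196.8] ang 158.7 F [ 0.3  0.4 -0.1] w 0.0
```

View pics/c5.png

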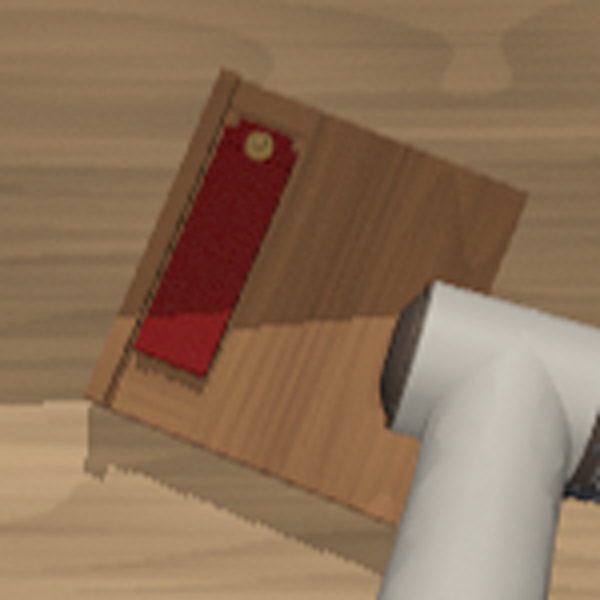

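The lid is flat (top 0.0405 m, slope about 0), on its pin and aligned with the board at 67.8°. The scraper's reading shifted, probably because the arm hides part of it. I'll check that with the side camera before handing in.

```bash
python3 - <<'E'
from h import *
im,d=capture('side');im0=cv2.cvtColor(cv2.imread('pics/side1.png'),cv2.COLOR_BGR2RGB)
hs=lambda a:(a[...,0]>200)&(a[...,1]>60)&(a[...,1]<130)&(a[...,2]<60)
for a in (im0,im):
    v,u=np.nonzero(hs(a)); print(len(u),u.min(),u.max(),v.min(),v.max())
t,d=capture('top')
t0=cv2.cvtColor(cv2.imread('pics/top1.png'),cv2.COLOR_BGR2RGB)
for a in (t0,t):
    v,u=np.nonzero(hs(a)); print('top',len(u),u.min(),u.max(),v.min(),v.max())
print(int((hs(t)&~hs(t0)).sum()),'new orange px')
E
```

```text
170 409 423 183 200
248 410 427 176 200Traceback (most recent call last):
  File "<stdin>", line 9, in <module>
    return umr_minimum(a, axis, None, out, keepdims, initial, where)
ValueError: zero-size array to reduction operation minimum which has no identity
```

The scraper blade's visible corner in the side view is still at about (410,200), so it hasn't moved. Only the arm's cover over it changed.

```bash
python3 -c "
from station import *
print(finish_job())"
```

```text
the job is handed in; nothing more can be done
None
```

The red lid now lies flat in its recess over the well, still on its pin, and the job is handed in. I pushed it near its free end with the closed fingertips along the arc round the pin. The wrist force read under about 2 N whenever I checked. The gripper then backed off and lifted clear, and the last motion ended at about 9.5 s.

- **Lid:** its top is at 0.0405 m, where 0.040 m is expected, with almost no slope. It lies along the board's direction to within 0.1°, and its centre is within about 8 mm of where the shut lid should be.
- **Steamer and dish:** their positions agree with the start to within 2 mm for the steamer and about 9 mm for the dish, which the arm never went near at low height.
- **Scraper:** the final top-view reading was about 9 cm off, which I put down to the arm hiding part of it. In the side view its visible corner is within a pixel of where it started. A colour check I tried in the top view failed and confirmed nothing.

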